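# Hand-turn the sorting drive to its home mark

### The arm

A 7-joint arm with a two-finger parallel gripper is mounted at the origin on the work surface. World frame = base frame: x ahead of the robot, y to its left, z up, the work surface at z = 0. Lengths are in m, angles in rad, forces in N, time in s.
With the tool pointing down it reaches from about 0.35 to 0.9 m from the base axis. Payload 19.9 kg.
Tool frame: the origin (TCP) lies between the finger pads; the fingertips stand 19 mm ahead of it and the grasp point (between the pads) is the TCP; z points along the fingers, y is the direction in which the jaws open and shut (so a half turn about z gives the same grasp; the last joint's range is limited). The gripper opens to 94 mm and grips with 3 to 60 N. Pads are 16 mm wide; open, the fingers measure 119 mm over their backs; the gripper's body (75 mm by 177 mm) begins 78 mm behind the grasp point.
Start: joints at [1.161, 0.417, -0.01, 1.614, 0.005, 1.111, -0.053], TCP at [0.225, -0.583, 0.224] pointing down, gripper open.
Joint ranges: [-2.81, 2.81], [-0.39, 2.02], [-1.27, 1.25], [0.06, 2.57], [-1.19, 4.33], [0.19, 2], [-2.82, 2.82]. Speed limits (rad/s): [1.89, 1.89, 2.39, 2.39, 3.01, 3.01, 3.01].

### API

Orientations are given as a 3x3 rotation matrix whose columns are the frame's x, y, z axes.
In Python, from rig import robot gives the robot as it stands. Calls block until the motion is done:
- robot.move_ptp(position, orientation): joint-space move of the TCP to a pose.
- robot.move_linear(position, velocity=0.15, frame=None, threshold=None): straight line of the TCP; frame=None keeps the orientation; velocity is the mean speed in m/s. With threshold (N) it stops when the force on the tool has changed by that much, and returns True; else False.
- robot.goto_joints(angles): joint-space move.
- robot.gripper_to(opening): finger opening in m; the grip force is fixed at half the most; returns when the fingers have stopped.
- robot.pause(seconds).
- robot.ik(position, orientation): joint angles nearest the present ones, or None.
- robot.get_state(): the state.
- robot.grab_frame(name): name is "side" or "top" or "wrist"; returns the picture (420x560x3 uint8, red, green, blue); there is no depth.
- robot.camera_info(name): a dict with "fx", "fy", "cx", "cy" (pixels), "rvec" (rotation vector, rad) and "tvec" (3), from world to camera coordinates, as OpenCV has them. Camera axes: x right, y down, z forward; pixel columns grow to the right and rows downward; lengths in m; the calibration is good to about 2 mm. The wrist camera is an equidistant fisheye: a pixel r from the principal point sees the ray r / f radians off the axis. A picture is of the moment at which its call begins: read the wrist's pose just before it. camera_info takes no time and is no camera call; for the wrist camera it gives the pose at the moment of the call.
A pose or a line that the arm cannot do raises robot.PlanningError and nothing moves.
- robot.sign_off(): hands the job in, once; it reports no verdict.
The state is a dict: "time": time; "qpos": joint angles; "joint_vel": joint speeds; "effort": joint torques, N m; "ee_pos": TCP position; "tool_rot": TCP orientation; "force": force on the tool from outside, world axes, zero at the start; "moment": the same for the moment, N m; "opening": finger opening in m.
Only numpy, scipy, OpenCV 4.12 (cv2) and the standard library are available. Lean on these libraries where they do the work, as an engineer would, in place of code of your own. Each camera call takes 0.05 s, during which the arm holds its last target.

### The job

The sorting machine has to be restarted from home: turn its handwheel with a fingertip, pushing gently on one spoke, then lifting out and moving on to the next as they come round, until the orange flag on the rim points straight up the sloping panel at the sensor. Either way round will do; push the spokes only, not the rim, the flag or the sensor, do not pinch anything, leave the tube, jar and screwdriver where they are, and finish with the hand clear of the wheel.

Things in the scene. Friction and masses are not known exactly. Their poses are not given: they have to be found in the camera images.
- drive: The hand-turning gearbox, fixed to the table: a white wedge-shaped housing with blue ends, 345 mm deep, 276 mm wide (floor flange 360 x 300 mm), 37 mm high in front and 213 mm at the back. Origin on the table surface; x runs from the low front (robot's side) to the high back, y left, z up. Its flat front panel slopes 30 degrees up from the level towards +x and passes 125 mm above the origin.
- hub (a point): Centre of the handwheel, in the middle plane of its spokes, 60 mm square off the sloping panel (30 mm in front of the drive's origin, 177 mm above the table). The wheel lies parallel to the panel, so its axis leans 30 degrees from the vertical towards the robot (-x of the drive). Hub 56 mm across, standing 9 mm proud of the middle plane; below the spokes the space to the panel is free except for the shaft and its flange, 68 mm across.
- handwheel (a joint): Angle of the handwheel (rad): 0 when the orange flag points straight up the panel at the sensor, growing counterclockwise as the operator sees it (from above the panel, on the robot's side); -6.28 and 6.28 are the same place. Turns freely many times either way; friction of about 0.22 N m (3 N pushed 70 mm from the axis) stops it where it is left. Starts 1.9 to 4.4, so the flag is well away from the top.
- spokes: The five straight aluminium spokes, 28 to 98 mm from the axis, each 18 mm wide and 12 mm thick, at 36, 108, 180, 252 and 324 degrees counterclockwise from the flag. Gaps open right through, 70 mm wide at 70 mm from the axis. Origin at the wheel's centre, x to the flag, z along the axis away from the panel. Push sideways gently: 30 N at most, also when first touching (meet them below 0.1 m/s).
- rim: Black round rim of the handwheel, 240 mm outside diameter, 22 mm thick. Origin at the wheel's centre, axes as the spokes. Not to be pushed.
- flag: Orange clamp block (28 x 26 x 27 mm) on the rim with an orange plate, 20 mm wide and 5 mm thick, that sticks out to 138 mm from the wheel's axis. Origin at the wheel's centre, x towards the flag. Not to be pushed.
- flag_tip (a point): Outer end of the orange flag, 138 mm from the wheel's axis.
- home_point (a point): Where the flag's tip stands at home: straight up the panel from the wheel's centre, 5 mm before the sensor's blue face. Fixed on the drive.
- sensor: Home sensor: a dark barrel of 14 mm with a blue face and brass nuts, in a steel bracket 36 mm wide and 75 mm high at the top of the panel, pointing at the wheel's centre; face 143 mm from the wheel's axis. Its origin lies on the panel's middle. Not to be touched.
- collecting_tube: Loose black open tube, 48 mm across, 90 mm high, standing on the left of the drive. Origin under its base. Leave alone.
- sample_jar: Loose glass jar with white lid, 52 mm across, 70 mm high, standing on the left of the drive. Origin under its base. Leave alone.
- screwdriver: Loose screwdriver 170 mm long with grey handle, lying on the right of the drive, 26 mm high, origin under its middle, x from the handle to the tip. Leave alone.

How it is judged:
By the outcome, as a careful person would: the job done as asked, in the order asked, and still so for the second after the job is handed in, with the robot touching nothing.
It also fails if it takes over 48 s, if anything falls off the work surface, if the arm or the gripper's body presses on something with over 40 N, if the wrist force passes 120 N, or if a joint passes its speed limit or range.

## Working session

There is one attempt and no reset: what is moved stays moved. The work goes in short steps, each a Python script; the robot and the scene stay as the last script left them, time stands still between calls to the robot, and variables do not carry over. Pictures are saved under pics/ and viewed, and the job is handed in when it is done.

```bash
ls; mkdir -p pics; python3 - <<'E'
from rig import robot
import cv2,numpy as np
for n in ["side","top","wrist"]:
    f=robot.grab_frame(n); cv2.imwrite(f"pics/{n}0.png",f[:,:,::-1])
    c=robot.camera_info(n); print(n,{k:np.round(v,3).tolist() for k,v in c.items()})
s=robot.get_state(); print(s["time"],s["ee_pos"],s["force"],s["opening"])
print(np.round(s["tool_rot"],3))
E
```

```text
pics
side {'fx': 414.807, 'fy': 414.807, 'cx': 276.605, 'cy': 205.285, 'rvec': [2.356, -0.235, 0.101], 'tvec': [-0.593, 0.227, 0.901]}
top {'fx': 497.025, 'fy': 497.025, 'cx': 279.399, 'cy': 216.921, 'rvec': [2.047, -2.168, 0.242], 'tvec': [0.086, 0.614, 1.013]}
wrist {'fx': 325.192, 'fy': 325.192, 'cx': 280.088, 'cy': 217.457, 'rvec': [-2.401, 1.646, 0.223], 'tvec': [-0.625, -0.028, 0.39]}
0.15 [ 0.22518469 -0.58272779  0.22396631] [ 0.28548016  0.74141043 -0.2456868 ] 0.09394779084841848
[[ 0.933  0.36  -0.   ]
 [ 0.36  -0.933  0.001]
 [-0.    -0.001 -1.   ]]
```

View pics/side0.png

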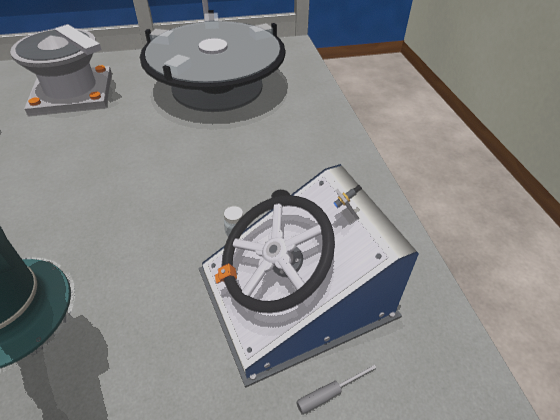

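View pics/top0.png

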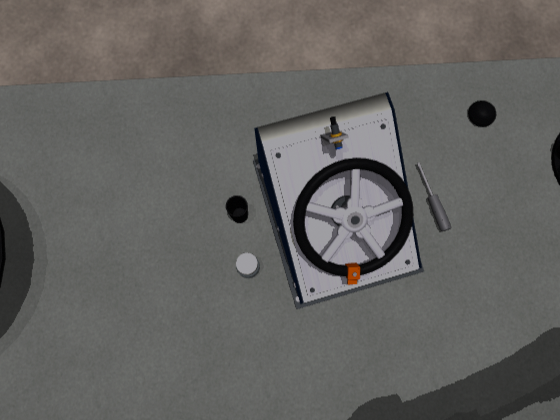

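View pics/wrist0.png

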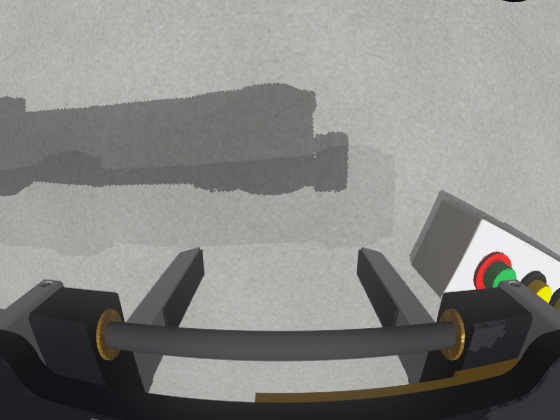

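The side view shows the hub near (276,250), the flag at (226,272) and the sensor at (342,202). In the top view the hub is at (354,219), the flag at (353,274) and the sensor at (338,137). I'll zoom in to get finer pixels.

```bash
python3 - <<'E'
import cv2,numpy as np
a=cv2.imread("pics/side0.png")[160:330,195:395]; b=cv2.imread("pics/top0.png")[105:295,270:430]
cv2.imwrite("pics/sz.png",cv2.resize(a,None,fx=3.5,fy=3.5,interpolation=cv2.INTER_CUBIC))
cv2.imwrite("pics/tz.png",cv2.resize(b,None,fx=3,fy=3,interpolation=cv2.INTER_CUBIC))
E
```

```text
(no output)
```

View pics/sz.png

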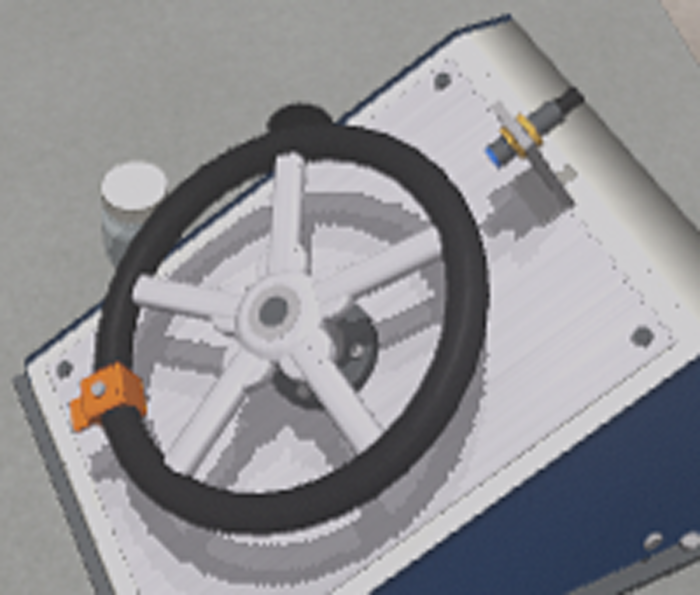

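View pics/tz.png

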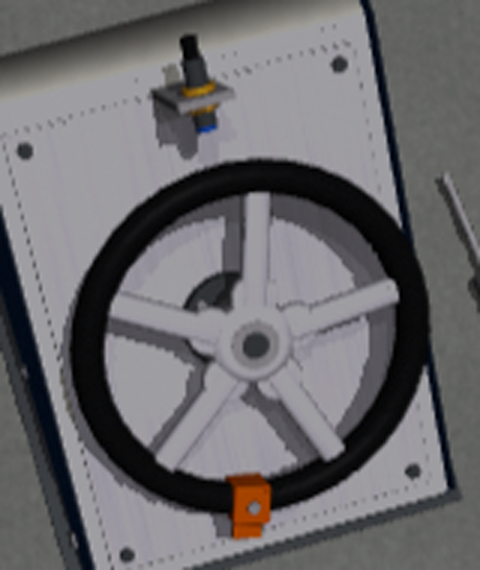

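In the side crop the hub cap is at (273,311), the blue face at (493,157), and the screws at (443,80), (643,336) and (65,369). In the top crop the cap is at (257,346), the face at (206,128), the flag at about (250,520), and the screws at (25,150), (340,65) and (127,555). Next I triangulate these.

```bash
cat > h.py <<'E'
from rig import robot
import cv2,numpy as np
def cam(n):
    c=robot.camera_info(n); R=cv2.Rodrigues(np.array(c["rvec"],float))[0]; t=np.array(c["tvec"],float)
    K=np.array([[c["fx"],0,c["cx"]],[0,c["fy"],c["cy"]],[0,0,1.]]); return K,R,t
def ray(n,p):
    K,R,t=cam(n); d=R.T@np.linalg.solve(K,np.array([p[0],p[1],1.])); return -R.T@t,d/np.linalg.norm(d)
def plane(n,p,P,N):
    o,d=ray(n,p); return o+d*(np.dot(P-o,N)/np.dot(d,N))
def tri(ps,pt):
    P=[]
    for n in("side","top"):
        K,R,t=cam(n); P.append(K@np.c_[R,t])
    X=cv2.triangulatePoints(P[0],P[1],np.array(ps,float).reshape(2,1),np.array(pt,float).reshape(2,1)).ravel(); return X[:3]/X[3]
def proj(n,X):
    K,R,t=cam(n); q=K@(R@X+t); return q[:2]/q[2]
E
python3 - <<'E'
from h import *
s=lambda u,v:(195+u/3.5,160+v/3.5); t=lambda u,v:(270+u/3,105+v/3)
A={"cap":((273,311),(257,346)),"face":((493,157),(206,128)),"BL":((443,80),(25,150)),"BR":((643,336),(340,65)),"FL":((65,369),(127,555))}
X={}
for k,(a,b) in A.items():
    X[k]=tri(s(*a),t(*b)); print(k,X[k].round(4),(proj("side",X[k])-s(*a)).round(1),(proj("top",X[k])-t(*b)).round(1))
d=X["BL"]-X["BR"]; print("yaw y",np.arctan2(-d[0],d[1]),np.linalg.norm(d))
d=X["BL"]-X["FL"]; print("yaw x",np.arctan2(d[1],d[0]),np.arctan2(d[2],np.hypot(*d[:2])))
d=X["face"]-X["cap"]; print("yaw f",np.arctan2(d[1],d[0]),np.arctan2(d[2],np.hypot(*d[:2])),np.linalg.norm(d))
E
```

```text
cap [ 0.5772 -0.0942  0.185 ] [-0.8  0.2] [-0.1 -0.5]
face [ 0.7036 -0.0643  0.249 ] [-0.8  0.3] [-0.  -0.6]
BL [0.7117 0.0476 0.2034] [-0.5  0.2] [-0.  -0.4]
BR [ 0.7589 -0.1628  0.204 ] [-0.8  0.3] [-0.  -0.6]
FL [ 0.4585 -0.0104  0.0522] [-0.8  0.2] [-0.1 -0.6]
yaw y 0.2208051970680224 0.21569265961912515
yaw x 0.22541474066098563 0.5270508125852081
yaw f 0.2319089567367931 0.4580332695929985 0.14474858862197923
```

```bash
cat >> h.py <<'E'
psi=0.2235
n=np.array([-.5*np.cos(psi),-.5*np.sin(psi),np.sqrt(.75)]); e1=np.array([np.sqrt(.75)*np.cos(psi),np.sqrt(.75)*np.sin(psi),.5]); e2=np.cross(n,e1)
hub=np.array([.5772,-.0942,.185])-.009*n; hub[2]=.177
def W(r,a,h): return hub+r*(np.cos(a)*e1+np.sin(a)*e2)+h*n
def polar(nm,p,h=0.):
    q=plane(nm,p,hub+h*n,n)-hub; return np.hypot(q@e1,q@e2),np.arctan2(q@e2,q@e1)
def flag(nm,img):
    hsv=cv2.cvtColor(img,cv2.COLOR_RGB2HSV); m=cv2.inRange(hsv,(5,180,120),(16,255,255))
    k,l,st,c=cv2.connectedComponentsWithStats(m); 
    o=[]
    for i in range(1,k):
        if st[i,4]<15: continue
        r,a=polar(nm,c[i],.004)
        o.append((st[i,4],c[i].round(1).tolist(),round(r,3),round(a,3)))
    return o
E
python3 - <<'E'
from h import *
print("hub",hub,"proj",proj("side",hub),proj("top",hub),"face",W(.143,0,0))
for nm in("side","top"):
    print(nm,flag(nm,robot.grab_frame(nm)))
# spokes outer points from crop (top)
for p in [(258,200),(390,292),(335,452),(165,462),(112,303)]:
    r,a=polar("top",(270+p[0]/3,105+p[1]/3),.006); print("top",round(r,3),round(a,3))
for p in [(290,160),(435,245),(372,448),(185,468),(140,290)]:
    r,a=polar("side",(195+p[0]/3.5,160+p[1]/3.5),.006); print("side",round(r,3),round(a,3))
# reach check
z=-n
for yn,y in (("e1",e1),("-e1",-e1),("e2",e2),("-e2",-e2)):
    R=np.c_[np.cross(y,z),y,z]
    print(yn,[(int(np.degrees(a)), None if (q:=robot.ik(W(.07,a,.01),R)) is None else np.round(q,2).tolist()) for a in np.radians([0,90,180,270])])
E
```

```text
hub [ 0.58158807 -0.0932026   0.177     ] proj [274.39576521 250.98355603] [354.29031557 218.51708343] face [ 0.70234948 -0.06575386  0.2485    ]
side [(np.int32(29), [99.8, 67.2], np.float64(1.155), np.float64(1.773)), (np.int32(40), [94.5, 94.1], np.float64(1.031), np.float64(1.849)), (np.int32(41), [33.6, 100.0], np.float64(1.419), np.float64(1.976)), (np.int32(123), [222.7, 272.7], np.float64(0.116), np.float64(2.881))]
top [(np.int32(171), [353.1, 274.7], np.float64(0.117), np.float64(2.91))]
top 0.094 -0.217
top 0.094 -1.479
top 0.097 -2.746
top 0.098 2.266
top 0.1 1.016
side 0.096 0.98
side 0.098 -0.277
side 0.102 -1.467
side 0.094 -2.636
side 0.093 2.291
e1 [(0, [0.68, 0.29, -0.59, 1.96, -0.06, 0.45, 0.42]), (90, [0.64, 0.19, -0.61, 2.18, -0.11, 0.31, 0.38]), (180, [0.78, 0.21, -0.52, 2.25, -0.54, 0.28, 1.0]), (270, [0.83, 0.31, -0.55, 2.02, -0.28, 0.42, 0.8])]
-e1 [(0, [0.29, 0.25, -0.13, 1.97, -0.36, 0.46, -2.46]), (90, [0.32, 0.16, -0.27, 2.19, -0.34, 0.32, -2.56]), (180, [0.49, 0.18, -0.21, 2.26, -0.74, 0.32, -1.96]), (270, [0.45, 0.27, -0.1, 2.04, -0.59, 0.46, -2.08])]
e2 [(0, [0.45, 0.26, -0.31, 1.97, -0.26, 0.45, 2.16]), (90, [0.6, 0.18, -0.57, 2.18, -0.14, 0.31, 1.98]), (180, [0.51, 0.18, -0.23, 2.26, -0.73, 0.31, 2.74]), (270, [0.84, 0.31, -0.56, 2.02, -0.27, 0.41, 2.36])]
-e2 [(0, [0.52, 0.27, -0.4, 1.96, -0.2, 0.45, -1.03]), (90, [0.55, 0.18, -0.52, 2.18, -0.18, 0.31, -1.12]), (180, [0.71, 0.2, -0.45, 2.25, -0.59, 0.29, -0.52]), (270, [0.69, 0.29, -0.38, 2.03, -0.42, 0.43, -0.66])]
```

Both views agree: wheel angle ≈ 2.90 rad, with spokes at about 3.53 rad and so on. The plan is to turn clockwise in three strokes at the bottom of the wheel with a closed fingertip. The last stroke ends with a spoke at exactly 180°. First I check reach, then do stroke 1.

```bash
cat >> h.py <<'E'
R0=np.c_[np.cross(e1,-n),e1,-n]
HI,LO=.060,.005
def off(d):  # finger-to-spoke contact angle at r=70; d = finger angle relative to pi (finger flat there)
    return d
def stroke(a0,a1,v=.04,seg=.15,r=.07):
    """insert at a0, follow arc to a1"""
    hit=robot.move_linear(W(r,a0,LO),velocity=.08,threshold=12)
    if hit: print("HIT on insert",robot.get_state()["ee_pos"]); return False
    fmax=0
    for a in np.linspace(a0,a1,int(np.ceil(abs(a1-a0)/seg))+1)[1:]:
        h=robot.move_linear(W(r,a,LO),velocity=v,threshold=20)
        s=robot.get_state(); f=np.linalg.norm(s["force"]); fmax=max(f,fmax)
        print(round(a,2),"t",round(s["time"],2),"F",np.round(s["force"],1))
        if h: print("STOP"); return False
    return True
E
python3 - <<'E'
from h import *
bad=[(a,h) for a in np.arange(2.6,4.5,.1) for h in (LO,HI) if robot.ik(W(.07,a,h),R0) is None]; print("bad",bad)
robot.gripper_to(0.0)
p=robot.get_state()["ee_pos"]; robot.move_linear(np.array([p[0],p[1],.33]),velocity=.25)
robot.move_ptp(W(.07,4.1,.12),R0)
s=robot.get_state(); print(s["time"],s["opening"],s["ee_pos"]-W(.07,4.1,.12),s["force"])
for k in("side","top"): cv2.imwrite(f"pics/{k}1.png",robot.grab_frame(k)[:,:,::-1])
E
```

```text
bad []
4.0667 0.0006852863878414161 [ 7.50716016e-05 -7.03167357e-04  9.94585463e-05] [ 0.09216949 -0.42516003 -0.19307332]
```

View pics/side1.png

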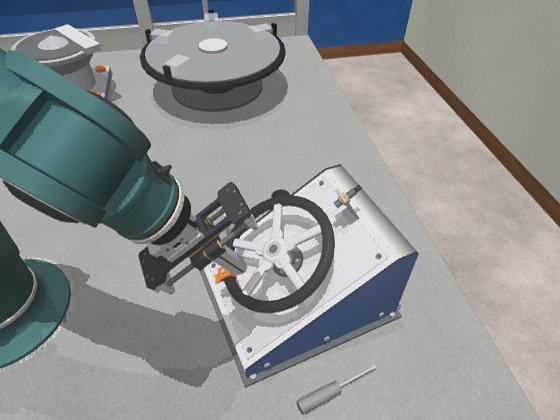

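View pics/top1.png

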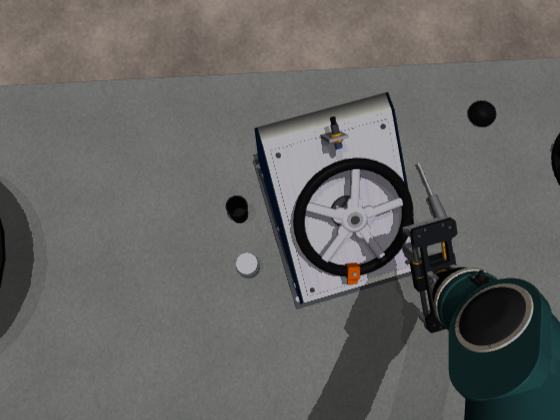

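The hand hovers off the lower right of the wheel. The side view shows the fingers pointing along the wheel axis, and the flag hasn't moved. Now stroke 1.

```bash
python3 - <<'E'
from h import *
robot.move_linear(W(.07,4.12,.04),velocity=.15)
print(stroke(4.12,2.82))
print("eeerr",robot.get_state()["ee_pos"]-W(.07,2.82,LO))
robot.move_linear(W(.07,2.86,LO),velocity=.05)
robot.move_linear(W(.07,2.86,HI),velocity=.15)
for nm in("side","top"):
    f=robot.grab_frame(nm); print(nm,[x for x in flag(nm,f) if x[2]<.2]); cv2.imwrite(f"pics/{nm}2.png",f[:,:,::-1])
print(robot.get_state()["time"])
E
```

```text
3.98 t 5.84 F [-1.1 -0.3  0.3]
3.83 t 6.24 F [0.4 0.3 0.3]
3.69 t 6.64 F [-1.4  0.   0.2]
3.54 t 7.04 F [-0.1 -0.3  0.3]
3.4 t 7.44 F [-0.8  0.1 -0.2]
3.25 t 7.84 F [0.2 0.6 0.1]
3.11 t 8.24 F [ 0.4 -0.2  0.9]
2.96 t 8.64 F [-0.5 -0.1 -0.3]
2.82 t 9.04 F [-0.7 -0.4  0.7]
True
eeerr [-0.00015026  0.00018318 -0.0001225 ]
side [(np.int32(40), [237.1, 224.5], np.float64(0.115), np.float64(1.931))]
top [(np.int32(213), [303.9, 251.9], np.float64(0.118), np.float64(1.887))]
9.9083
```

View pics/side2.png

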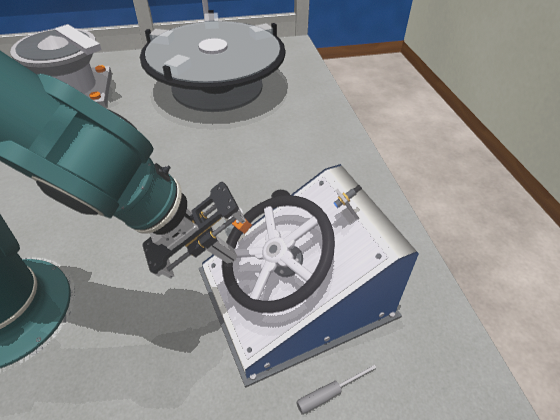

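View pics/top2.png

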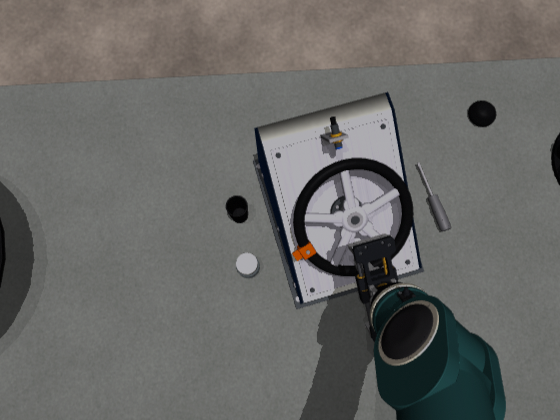

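The top view shows the flag at (304,252), and θ ≈ 1.90 as planned. The tube, jar and screwdriver haven't moved. Stroke 2 on the next spoke.

```bash
python3 - <<'E'
from h import *
print([round(a,1) for a in np.arange(3,4.9,.1) if robot.ik(W(.07,a,LO),R0) is None])
robot.move_linear(W(.07,4.38,HI),velocity=.15)
print(stroke(4.38,3.10))
robot.move_linear(W(.07,3.14,LO),velocity=.05)
robot.move_linear(W(.07,3.14,HI),velocity=.15)
for nm in("side","top"):
    f=robot.grab_frame(nm); print(nm,[x for x in flag(nm,f) if x[2]<.2]); cv2.imwrite(f"pics/{nm}3.png",f[:,:,::-1])
print(robot.get_state()["time"])
E
```

```text
[]
4.24 t 11.94 F [ 0.3 -0.5 -0.5]
4.1 t 12.34 F [-1.2 -0.2  0.3]
3.95 t 12.74 F [-0.5 -0.6  0. ]
3.81 t 13.14 F [0.1 0.7 0. ]
3.67 t 13.54 F [ 0.3  0.5 -0.2]
3.53 t 13.94 F [-0.5  0.1 -0.7]
3.38 t 14.34 F [ 0.2 -0.7  0.1]
3.24 t 14.74 F [ 0.5 -0.   0.4]
3.1 t 15.14 F [-0.7 -0.3  0.7]
True
side [(np.int32(109), [280.8, 195.6], np.float64(0.12), np.float64(0.955))]
top [(np.int32(235), [299.9, 199.2], np.float64(0.117), np.float64(0.945))]
16.0083
```

View pics/top3.png

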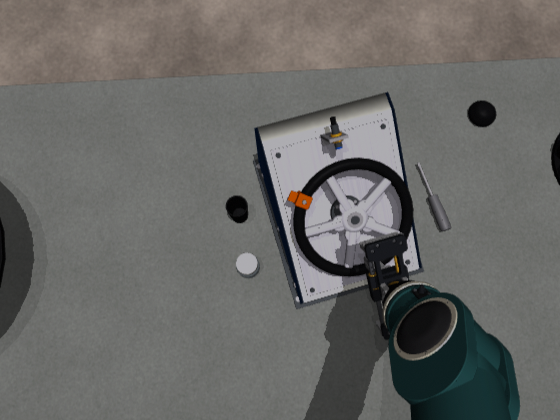

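The flag is at (300,199), θ ≈ 0.95. In stroke 3 I stop a little short of home and look.

```bash
python3 - <<'E'
from h import *
robot.move_linear(W(.07,4.69,HI),velocity=.15)
print(stroke(4.69,3.54))
for nm in("side","top"):
    f=robot.grab_frame(nm); print(nm,[x for x in flag(nm,f) if x[2]<.2]); cv2.imwrite(f"pics/{nm}4.png",f[:,:,::-1])
    cv2.imwrite(f"pics/{nm}4z.png",cv2.resize((f[160:330,195:395] if nm=="side" else f[105:295,270:430])[:,:,::-1],None,fx=3,fy=3,interpolation=cv2.INTER_CUBIC))
print(robot.get_state()["time"])
E
```

```text
4.55 t 18.05 F [-0.3  0.1  0.1]
4.4 t 18.45 F [ 0.2  0.4 -0.1]
4.26 t 18.85 F [ 0.1 -0.3  0. ]
4.12 t 19.25 F [-0.  -0.4 -1.2]
3.97 t 19.65 F [ 0.2 -0.5  0.1]
3.83 t 20.05 F [ 0.3  0.3 -0. ]
3.68 t 20.45 F [ 0.1 -0.2  0.5]
3.54 t 20.85 F [ 0.3  0.3 -0.5]
True
side [(np.int32(16), [313.7, 203.8], np.float64(0.118), np.float64(0.263))]
top [(np.int32(256), [334.8, 164.4], np.float64(0.117), np.float64(0.138))]
20.95
```

View pics/top4z.png

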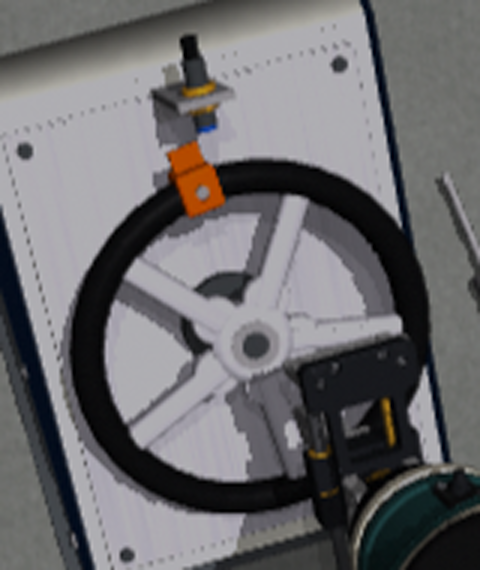

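View pics/side4z.png

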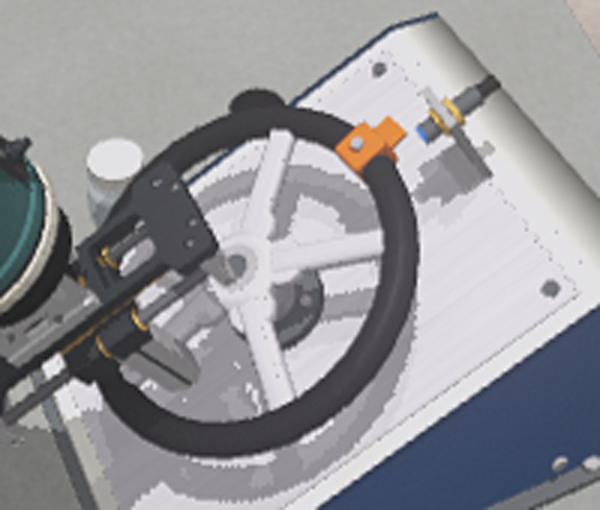

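The top crop shows the flag tip at (183,148), just left of the blue face at (206,128). About 0.13 rad remains, so I push slowly and look again.

```bash
python3 - <<'E'
from h import *
for a in (3.48,3.43):
    print(robot.move_linear(W(.07,a,LO),velocity=.025,threshold=20))
for nm in("side","top"):
    f=robot.grab_frame(nm); print(nm,[x for x in flag(nm,f) if x[2]<.2])
    h=W(.138,0,0); c=proj(nm,h); o=proj(nm,hub); print(c,o)
    x,y=int(c[0])-35,int(c[1])-30
    z=cv2.resize(f[y:y+75,x:x+75][:,:,::-1],None,fx=7,fy=7,interpolation=cv2.INTER_CUBIC)
    q=((c-[x,y]+.5)*7).astype(int); cv2.circle(z,tuple(map(int,q)),3,(0,255,0),-1)
    q2=((proj(nm,W(.08,0,0))-[x,y]+.5)*7).astype(int); cv2.line(z,tuple(map(int,q)),tuple(map(int,q2)),(0,255,0),1)
    cv2.imwrite(f"pics/{nm}5z.png",z)
print(robot.get_state()["time"])
E
```

```text
False
False
side [(np.int32(26), [315.1, 208.7], np.float64(0.112), np.float64(0.172))]
[332.49026499 207.57685664] [274.39576521 250.98355603]
top [(np.int32(252), [339.8, 162.5], np.float64(0.117), np.float64(0.052))]
[339.98355399 150.34692203] [354.29031557 218.51708343]
21.6583
```

View pics/top5z.png

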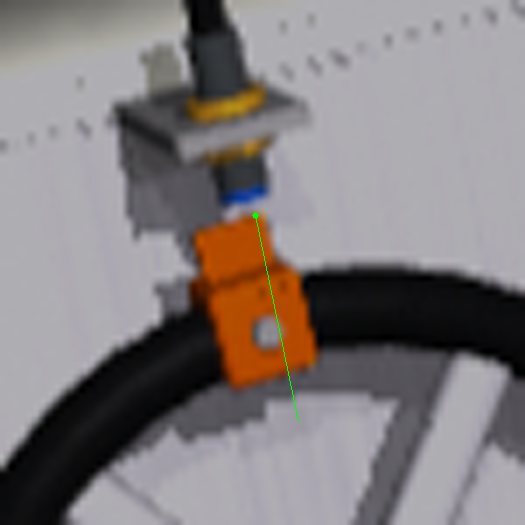

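View pics/side5z.png

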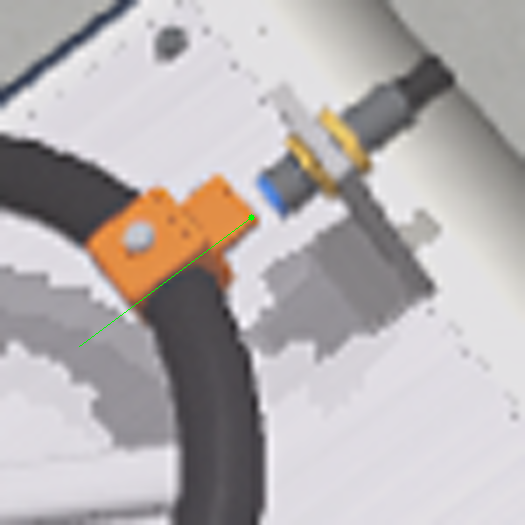

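In the top zoom the plate's end is centred at (233,222) and the blue face at (246,195). In the side zoom these are (237,196) and (270,194). Both put the flag about 0.037 rad short. My projected home line sits about 1–2 mm clockwise of the sensor, so I go by the sensor.

```bash
python3 - <<'E'
from h import *
print(robot.move_linear(W(.07,3.393,LO),velocity=.02,threshold=20))
robot.move_linear(W(.07,3.48,LO),velocity=.05)
robot.move_linear(W(.07,3.48,.09),velocity=.15)
robot.move_linear(W(.15,3.6,.14),velocity=.2)
for nm in("side","top"):
    f=robot.grab_frame(nm); print(nm,[x for x in flag(nm,f) if x[2]<.2])
    cv2.imwrite(f"pics/{nm}6.png",f[:,:,::-1])
    h=W(.138,0,0); c=proj(nm,h)
    x,y=int(c[0])-35,int(c[1])-30
    z=cv2.resize(f[y:y+75,x:x+75][:,:,::-1],None,fx=7,fy=7,interpolation=cv2.INTER_CUBIC)
    cv2.imwrite(f"pics/{nm}6z.png",z)
print(robot.get_state()["time"])
E
```

```text
False
side [(np.int32(150), [321.9, 210.8], np.float64(0.119), np.float64(0.049))]
top [(np.int32(249), [341.5, 161.9], np.float64(0.117), np.float64(0.023))]
23.6583
```

View pics/top6z.png

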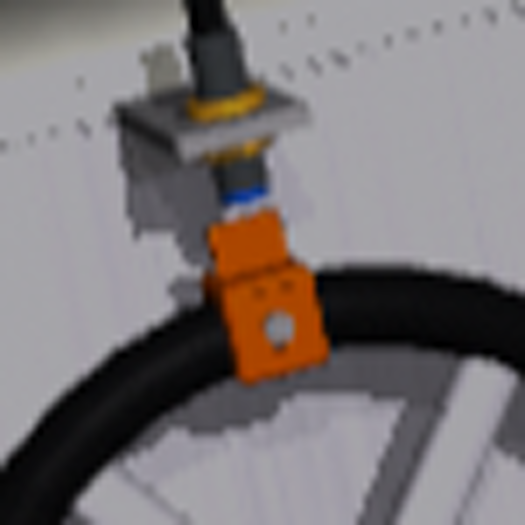

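View pics/side6z.png

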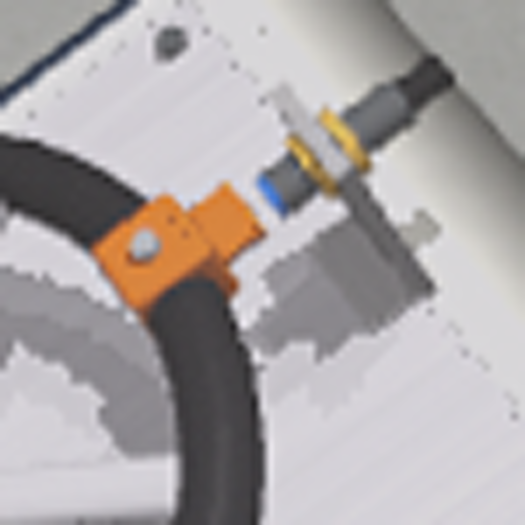

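View pics/top6.png

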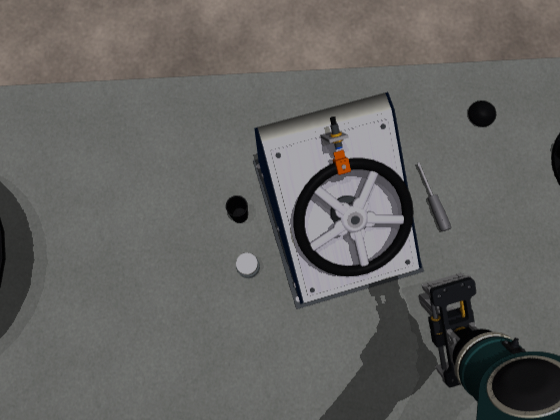

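View pics/side6.png

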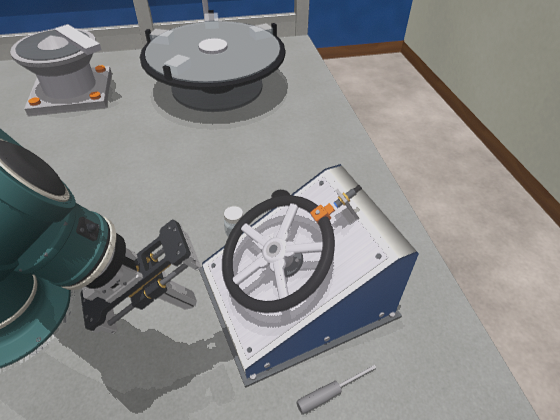

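```bash
cat > chk.py <<'E'
from h import *
cs=proj("side",W(.138,0,0)).astype(int)-[35,30]; ct=proj("top",W(.138,0,0)).astype(int)-[35,30]
def Z(c,p): return c+(np.array(p)+.5)/7-.5
def rep(st,tt,sf,tf):
    T=tri(Z(cs,st),Z(ct,tt))-hub; F=tri(Z(cs,sf),Z(ct,tf))-hub
    for k,v in(("tip",T),("face",F)): print(k,(np.array([v@e1,v@e2,v@n])*1e3).round(1),"ang",round(np.arctan2(v@e2,v@e1),4))
E
python3 - <<'E'
from chk import *
# blue face centroids by mask
for nm,c in(("side",cs),("top",ct)):
    f=cv2.imread(f"pics/{nm}6z.png"); h=cv2.cvtColor(f,cv2.COLOR_BGR2HSV); m=cv2.inRange(h,(100,140,90),(125,255,255))
    k,l,s,cc=cv2.connectedComponentsWithStats(m)
    print(nm,[(s[i].tolist(),cc[i].round(1)) for i in range(1,k) if s[i,4]>80])
rep((246.5,206.5),(245,217.5),(271,195),(246,194))
E
```

```text
side [([261, 180, 20, 26, 206], array([270.6, 192.6]))]
top [([227, 186, 39, 18, 433], array([246.2, 194.5]))]
tip [138.5   3.    1.2] ang 0.0214
face [145.    1.3   1.2] ang 0.0092
```

The tip is still 0.012 rad (about 1.7 mm) short of the sensor line. One more gentle touch on the same spoke.

```bash
python3 - <<'E'
from chk import *
robot.move_linear(W(.07,3.55,.09),velocity=.2)
robot.move_linear(W(.07,3.55,LO),velocity=.1,threshold=12)
print(robot.move_linear(W(.07,3.378,LO),velocity=.02,threshold=20))
robot.move_linear(W(.07,3.5,LO),velocity=.05)
robot.move_linear(W(.07,3.5,.09),velocity=.15)
robot.move_linear(W(.15,3.6,.14),velocity=.2)
robot.pause(.3)
for nm,c in(("side",cs),("top",ct)):
    f=robot.grab_frame(nm); print(nm,[x for x in flag(nm,f) if x[2]<.2]); cv2.imwrite(f"pics/{nm}7.png",f[:,:,::-1])
    x,y=c
    cv2.imwrite(f"pics/{nm}7z.png",cv2.resize(f[y:y+75,x:x+75][:,:,::-1],None,fx=7,fy=7,interpolation=cv2.INTER_CUBIC))
print(robot.get_state()["time"])
E
```

```text
False
side [(np.int32(141), [322.0, 211.2], np.float64(0.118), np.float64(0.042))]
top [(np.int32(242), [342.3, 161.8], np.float64(0.117), np.float64(0.01))]
28.0917
```

View pics/top7z.png

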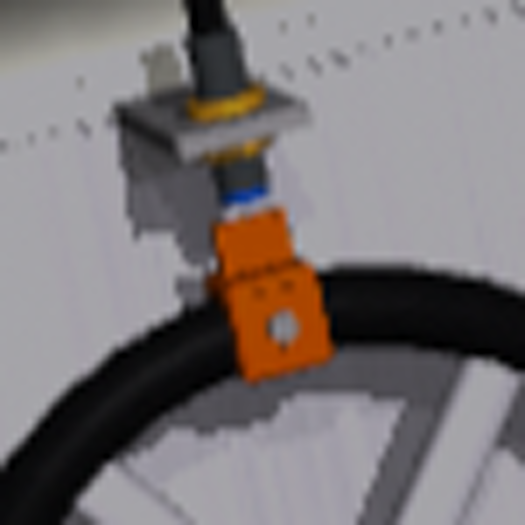

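View pics/side7z.png

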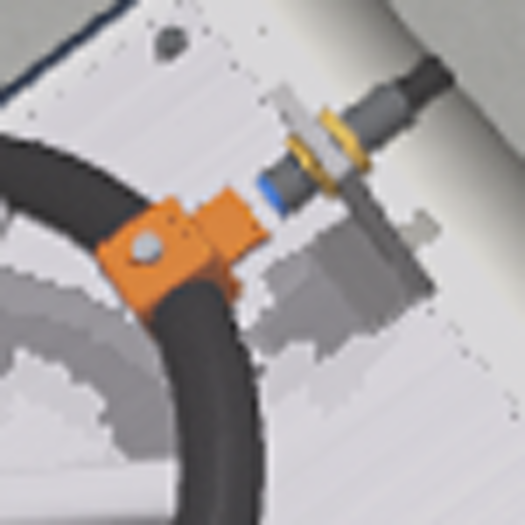

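View pics/top7.png

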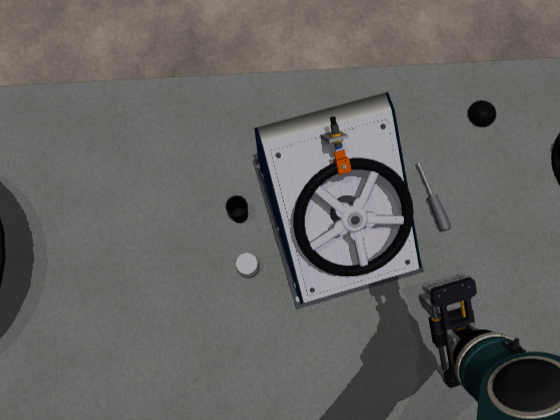

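The top crop now has the plate's end centred at (251,217), in line with the blue face at (246,194) along the panel's slope. The hand is clear of the wheel, and the tube, jar and screwdriver haven't moved.

```bash
python3 - <<'E'
from chk import *
rep((249,210),(251,217),(271,194),(246,194.5))
s=robot.get_state(); print(s["time"],np.round(s["force"],1)); robot.sign_off()
E
```

```text
tip [138.4   1.4   1.4] ang 0.0101
face [145.    1.4   1.5] ang 0.0097
28.0917 [-1.1  0.4 -0.6]
the job is handed in; nothing more can be done
```

The wheel is home: the orange flag points up the panel at the sensor, and I have handed the job in at about 28 s. I turned the wheel about 2.9 rad clockwise with the closed fingertips. That took three strokes on three successive spokes, lifting out between them, then a slow finish and one small correction on the last spoke.

- **Alignment:** the last two-view check put the flag's tip at 0.010 rad and the sensor's face at 0.010 rad, so they agree to within about 0.5 mm.
- **Disagreements:** my drive heading, taken from the panel screws, differs from the sensor's direction by about 0.01 rad, and I trusted the sensor. The flag's colour blob in the side view read 0.04 rad, but only part of the flag passed the mask, so I did not use it.
- **Contact:** the 12 N insertion stops and 20 N pushing stops never triggered. Forces read at the stops were within sensor noise. I didn't record the force during the pushes, so their peak is known only to be below about 20 N of change.
- **Surroundings:** the hand is clear of the wheel, and the tube, jar and screwdriver look unmoved in the pictures.

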